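# Hold the gas key switch at run

## Robot

A 7-joint arm with a two-finger parallel gripper is mounted at the origin on a cart in front of the work surface, level with it; the furniture and walls round the work are solid. World frame = base frame: x ahead of the robot, y to its left, z up, the work surface at z = 0. Lengths are in m, angles in rad, forces in N, time in s.
With the tool pointing down it reaches from about 0.35 to 0.9 m from the base axis. Payload 19.9 kg.
Tool frame: the origin (TCP) lies where the fingers leave the gripper's body, on its centre line; the fingertips stand 97 mm ahead of it and the grasp point (between the pads) lies 78 mm ahead of it (tcp_to_tips is the distance from the TCP to the fingertips, in m); z points along the fingers, y is the direction in which the jaws open and shut (so a half turn about z gives the same grasp; the last joint's range is limited). The gripper opens to 94 mm and grips with 3 to 60 N. Pads are 16 mm wide; open, the fingers measure 119 mm over their backs; the gripper's body (75 mm by 177 mm) begins 78 mm behind the grasp point.
Start: joints at [1.157, 0.417, -0.01, 1.614, 0.005, 1.111, -0.053], TCP at [0.227, -0.582, 0.303] pointing down, gripper open.
Joint ranges: [-2.81, 2.81], [-0.39, 2.02], [-1.27, 1.25], [0.06, 2.57], [-1.19, 4.33], [0.19, 2], [-2.82, 2.82]. Speed limits (rad/s): [1.89, 1.89, 2.39, 2.39, 3.01, 3.01, 3.01].

## Interface

Orientations are given as a unit quaternion [x, y, z, w].
In Python, from bench import read_state, snapshot, get_calibration, hand_in, tcp_to_tips gives the robot as it stands.
- The arm moves only by the shell command python3 -m jog 'ROWS' [FORCE]. ROWS is JSON, one flat list of numbers, 7 for each row, row after row: the turn, a rotation vector about the tool's x, y, z in rad, then the shift along the tool's x, y, z in mm, then the closure, from -1 (fully open) to 1 (shut). In form: [ax, ay, az, tx, ty, tz, gripper, ax, ay, az, tx, ty, tz, gripper, ...]. A call has exactly 5 rows; each row shifts and turns the commanded pose from where the row before left it, along the tool's axes as they then stand; what a row does not reach is not made up. A row lasts 1/12 s, in which the tool goes at most 41.7 mm and 7.16 degrees, less where a joint would pass 70% of its speed; a pose out of reach is approached as far as the arm can. A call with a gripper value outside its range is refused whole. The fingers move at their own pace and stop on an object; FORCE is the grip in N (left out, the last holds). Time passes only in rows, so rows that do not move let the fingers close, or fill a call up. It gives the time, the measured TCP pose, the force and the opening at its end, in the units of the state.
- read_state(): the state, without advancing time (a new reading comes with each control period).
- snapshot(name): name is "side" or "top" or "wrist"; returns (picture, depth): 400x640x3 uint8, blue, green, red; 400x640 float32, m along the optical axis (not along the pixel's ray), 0 where there is no reading.
- get_calibration(name): a dict with "intrinsics" (3x3 intrinsics, pixels), "xyz" and "orientation" of the camera in the world; the wrist camera has in their place "T_tool_cam" (4x4, takes a point from camera to tool coordinates, whose origin is the TCP and whose axes are the flange's). Camera axes: x right, y down, z forward; pixel columns grow to the right and rows downward; lengths in m; the calibration is good to about 2 mm. A picture is of the moment at which its call begins: read the wrist's pose just before it. get_calibration takes no time and is no camera call.
- hand_in(): hands the job in, once; it reports no verdict.
The state is a dict: "time_s": time; "joint_pos": joint angles; "qvel": joint speeds; "effort": joint torques, N m; "position": TCP position; "ee_rot": TCP orientation; "contact_force": force on the tool from outside, world axes, zero at the start; "torque": the same for the moment, N m; "grip_width": finger opening in m.
Only numpy, scipy, OpenCV 4.12 (cv2) and the standard library are available. Lean on these libraries where they do the work, as an engineer would, in place of code of your own. Each camera call takes 0.05 s, during which the arm holds its last target. There are 200 camera calls.

## Task

Switch on the gas for the stove: take the red-headed key out of the key stand, push it fully home into the keyhole on top of the grey gas switch box (the pins inside are sticky, so wiggle it a little if it stops on the way), then turn it a quarter turn clockwise so that the red pointer goes from the white mark to the green mark. The switch springs back by itself, so finish while still gripping the key and holding it turned and fully home. Leave the blue-headed key in the stand and do not disturb the tape roll, the lighter or the marker.

Things in the scene. Friction and masses are not known exactly. Their poses are not given: they have to be found in the camera images.
- red_key: Loose key, red head, 80 mm, stands head up in the stand. Origin: tip (lower end) of its bit; z up, x along the width, y the thickness. Bit 18 (x) x 4 (y) mm, height 0-16, end rounded; neck 4.4 mm thick at 16-38; shoulder 12 mm thick at 38-49; flat-sided head 30 (x) x 12 (y) at 48-80: grip across the 12 mm at about 64 mm. Works the same after a half turn about z.
- blue_key: The same key with a blue head, for another switch; stands in the other hole and stays there.
- key_stand: Fixed key stand: foot 70 x 150 mm, wooden block 50 x 150 mm on two legs, top 120 mm above its origin (underside centre). Slot holes at its y = +45 and -45 mm, 19 x 5 mm, long side along its x, 35 mm deep: a key's tip stands 85 mm above the origin, key x along stand x. Between stand and switch box carry the key over the roaster's rim (230 mm high).
- gas_box: Fixed grey switch box 90 x 90 mm on a 100 x 100 mm foot, top 135 mm above its origin (centre of the underside); x along the keyhole slot. On its top a white mark 37 mm from the keyhole along +x, a green mark 37 mm along -y. Inside the hole two sticky pins, 7 to 11 mm down, stick out up to 3 mm from the long sides; the key pushes them aside with 7 to 15 N downward, less with small turns to and fro.
- keyhole (a point): Centre of the mouth of the keyhole, in the middle of the box's top; axes as the box. Slot about 19.6 mm (x) by 5.6 mm (y), 2 mm bevel, straight down; the key fits either way round. The slot in the 16 mm thick top does not turn, so the key can turn only when its tip is more than about 32 mm below the mouth.
- seat (a point): Where the key's tip rests when it is fully home: straight below the keyhole, 36 mm below its mouth. Axes as for the keyhole. The key's shoulder is then 2 mm above the box's top.
- barrel (a joint): Turn of the lock barrel inside the box and of the red ring with its pointer on top: 0 at the white mark (at rest), grows clockwise seen from above, 1.57 at the green mark, stop at 1.65 rad. A spring turns it back with up to about 0.05 N m when the key is let go. Play: the barrel follows the key about 0.1 rad late.
- tape_roll: Loose roll of cream tape, 104 mm across, 25 mm high, lying flat on the left; origin under its centre. Bystander. (In front of it at the left edge stands a fixed can opener, 470 mm tall, with a crank: stay clear of it.)
- lighter: Loose long gas lighter with a red grip, 233 mm long, 24 mm high; origin under its centre. Bystander.
- marker: Loose white and blue marker pen, 135 mm long, 16 mm thick; origin under its centre. Bystander.

How it is judged:
By the outcome, as a careful person would: the job done as asked, in the order asked, and still so for the second after the job is handed in, while the arm keeps its last pose, push and grip.
It also fails if it takes over 64 s, if anything falls off the work surface, if the arm or the gripper's body presses on something with over 40 N, if the wrist force passes 120 N, or if a joint passes its speed limit or range.

## Working session

There is one attempt and no reset: what is moved stays moved. The work goes in short steps, Python scripts to look and compute and a shell command to move; the robot and the scene stay as the last step left them, time stands still between calls to the robot, and variables do not carry over. Pictures are saved under pics/ and viewed, about 8 in all and at most 12, crops included, and the job is handed in when it is done.

```bash
ls; mkdir -p pics; python3 - <<'E'
from bench import *
import cv2
s=read_state();print({k:(v if not hasattr(v,'round') else v) for k,v in s.items()}, tcp_to_tips)
for n in("top","side"):
    p,d=snapshot(n);cv2.imwrite(f"pics/{n}0.png",p);import numpy as np;np.save(f"pics/{n}0.npy",d);print(n,get_calibration(n))
print(get_calibration("wrist"))
E
```

```text
pics
{'time_s': 0.0, 'joint_pos': array([ 1.15748229,  0.417982  , -0.01032017,  1.61414872,  0.00468639,
        1.11071021, -0.05300535]), 'qvel': array([ 0.00015537,  0.00113536,  0.00095853,  0.00073368, -0.00050696,
       -0.0008928 ,  0.0005528 ]), 'effort': array([-2.83430520e-03, -8.51273203e+01,  6.37293030e-01, -4.25996268e+01,
       -4.90078668e-02,  1.87611929e-02,  1.40857569e-04]), 'position': array([ 0.22698282, -0.5820553 ,  0.30203083]), 'ee_rot': array([ 9.82767671e-01,  1.84844071e-01, -1.48466333e-04, -5.93810634e-04]), 'contact_force': array([-0.35061792, -0.06755645,  0.01691367]), 'torque': array([ 0.00054497,  0.0356107 , -0.01781468]), 'grip_width': 0.09397245694206084} 0.0972
top {'intrinsics': array([[385.15690161,   0.        , 317.20253041],
       [  0.        , 385.15690161, 203.88616944],
       [  0.        ,   0.        ,   1.        ]]), 'xyz': array([0.41062317, 0.01293561, 1.15875973]), 'orientation': array([-0.70637578,  0.70704131, -0.01916682,  0.02754038])}
side {'intrinsics': array([[498.59634631,   0.        , 309.96631796],
       [  0.        , 498.59634631, 198.91024293],
       [  0.        ,   0.        ,   1.        ]]), 'xyz': array([-0.38028927, -1.22101886,  0.77715121]), 'orientation': array([ 0.79988677, -0.2544414 ,  0.15446251, -0.52113537])}
{'intrinsics': array([[350.96055326,   0.        , 317.83758808],
       [  0.        , 350.96055326, 202.17473581],
       [  0.        ,   0.        ,   1.        ]]), 'T_tool_cam': array([[ 1.37299544e-05, -9.63913509e-01, -2.66215603e-01,
         7.85474290e-02],
       [ 9.99999945e-01,  1.01111483e-04, -3.14529914e-04,
        -2.53827820e-04],
       [ 3.30097087e-04, -2.66215585e-01,  9.63913457e-01,
        -8.14476616e-02],
       [ 0.00000000e+00,  0.00000000e+00,  0.00000000e+00,
         1.00000000e+00]])}
```

View pics/top0.png

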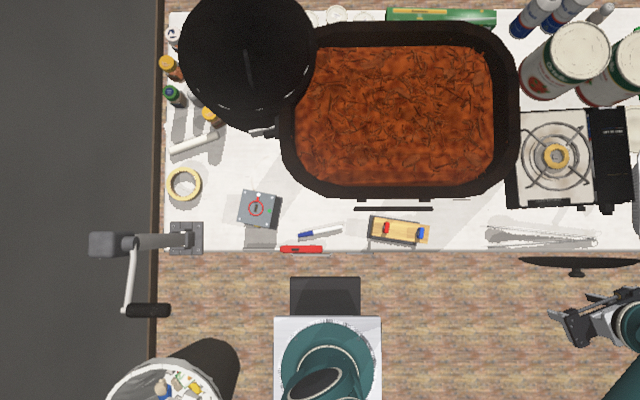

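View pics/side0.png

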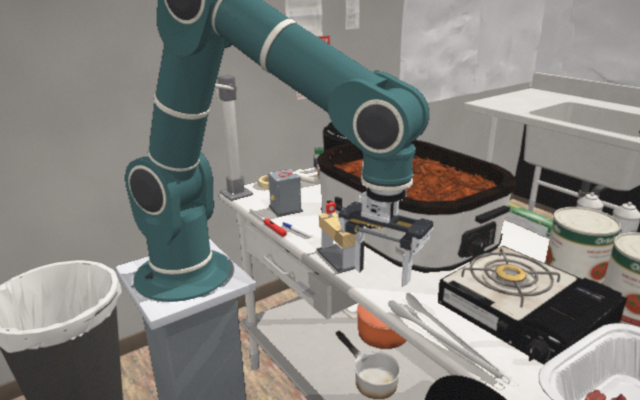

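The top view shows the red key at (387,228), the blue key at (421,233), the stand around (398,231) and the gas box around (259,209). Next I'll measure these.

```bash
cat > h.py <<'E'
import numpy as np,cv2
from bench import *
from scipy.spatial.transform import Rotation as R
def cam(n,s=None):
    c=get_calibration(n);K=c["intrinsics"]
    if n=="wrist":
        T=np.eye(4);T[:3,:3]=R.from_quat(s["ee_rot"]).as_matrix();T[:3,3]=s["position"];T=T@c["T_tool_cam"]
        return K,T[:3,:3],T[:3,3]
    return K,R.from_quat(c["orientation"]).as_matrix(),np.array(c["xyz"])
def onplane(uv,z,C):
    K,Rm,t=C;uv=np.atleast_2d(np.float64(uv))
    d=(Rm@np.linalg.inv(K)@np.c_[uv,np.ones(len(uv))].T).T
    return t+d*((z-t[2])/d[:,2])[:,None]
def proj(P,C):
    K,Rm,t=C;p=(K@Rm.T@(np.atleast_2d(P)-t).T).T;return p[:,:2]/p[:,2:]
def cloud(d,C,roi):
    K,Rm,t=C;u0,v0,u1,v1=roi;v,u=np.mgrid[v0:v1,u0:u1];z=d[v0:v1,u0:u1]
    p=np.stack([(u-K[0,2])*z/K[0,0],(v-K[1,2])*z/K[1,1],z],-1)
    return p@Rm.T+t
def rect(pts):
    (c,s,a)=cv2.minAreaRect(np.float32(pts[:,:2]*1000));return np.round(c,1),np.round(s,1),round(a,1)
E
python3 - <<'E'
from h import *
p=cv2.imread("pics/top0.png");d=np.load("pics/top0.npy");C=cam("top")
b=p.astype(int);B,G,Rr=b[...,0],b[...,1],b[...,2]
def inroi(m,r):
    o=np.zeros_like(m);o[r[1]:r[3],r[0]:r[2]]=m[r[1]:r[3],r[0]:r[2]];return o
for n,m,r,z in [("red",(Rr>130)&(G<70)&(B<70),(375,215,400,242),.165),("blue",(B>120)&(Rr<80),(410,222,432,245),.165)]:
    v,u=np.nonzero(inroi(m,r));q=onplane(np.c_[u,v],z,C);print(n,len(u),rect(q),q.mean(0)*1000,"depth z",np.percentile(cloud(d,C,(0,0,640,400))[v,u,2],[10,50,90]))
P=cloud(d,C,(0,0,640,400))
for n,r,z0,z1 in [("stand",(355,205,445,255),.108,.132),("box",(225,175,295,240),.125,.145),("roll",(160,160,210,205),.018,.032)]:
    m=inroi((P[...,2]>z0)&(P[...,2]<z1),r);q=P[m];print(n,len(q),rect(q),np.median(q[:,2]))
c=np.hstack([cv2.resize(p[180:240,225:295],None,fx=5,fy=5,interpolation=2),cv2.resize(p[200:260,360:440],None,fx=5,fy=5,interpolation=2)])
cv2.imwrite("pics/crop.png",c)
E
```

```text
red 37 (array([ 415.3, -152.1]), array([ 8.8, 24.6]), 79.9) [ 415.50049924 -152.10393483  165.        ] depth z [0.16065543 0.16377935 0.16712489]
blue 42 (array([ 401.6, -240.3]), array([10.8, 25.7]), 81.9) [ 402.53256829 -240.44551374  165.        ] depth z [0.15869085 0.1638215  0.16643197]
stand 1181 (array([ 423.7, -180.7]), array([210.1,  99. ]), 89.8) 0.12015508790621099
box 1127 (array([469.3, 188.9]), array([90.9, 90. ]), 79.0) 0.1343884047076518
roll 443 (array([548.7, 425.6]), array([101. , 101.1]), 65.8) 0.023639693996003963
```

View pics/crop.png

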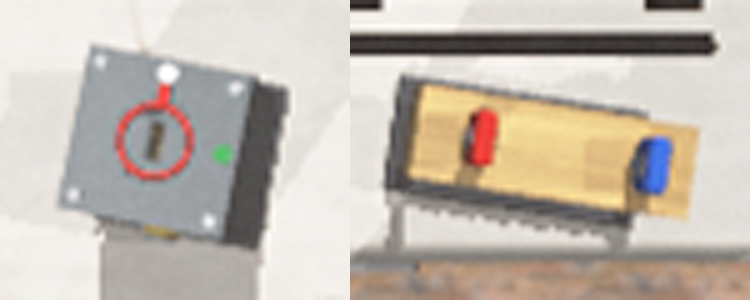

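The white mark is towards world +x and the green mark towards -y. The box is at yaw about -11° and the stand at about -8.4°. I'll check the obstacles near the key before moving.

```bash
python3 - <<'E'
from h import *
d=np.load("pics/top0.npy");C=cam("top");P=cloud(d,C,(0,0,640,400)).reshape(-1,3)
np.set_printoptions(linewidth=200)
g=P[(d.ravel()>0)]
print("max z(mm) cells 20mm; cols y:",np.arange(-28,36,4)*10)
for x in range(360,640,20):
    print(x,[int(1000*np.percentile(q[:,2],97)) if len(q:=g[(abs(g[:,0]*1000-x)<10)&(abs(g[:,1]*1000-y*10)<20)])>2 else -1 for y in range(-28,36,4)])
ee=np.array(read_state()["ee_rot"]);M=R.from_quat(ee).as_matrix();print(M)
E
```

```text
max z(mm) cells 20mm; cols y: [-280 -240 -200 -160 -120  -80  -40    0   40   80  120  160  200  240  280  320]
360 [4, 4, 2, 2, 2, 3, 2, 20, 23, 24, 23, 16, 16, 15, 1, 2]
380 [121, 124, 122, 11, 8, 3, 2, 2, 2, 2, 2, 3, 2, 2, 3, 3]
400 [123, 166, 122, 164, 121, 2, 3, 17, 18, 16, 2, 2, 1, 3, 3, 2]
420 [122, 164, 122, 166, 122, 4, 16, 17, 10, 2, 3, 137, 137, 6, 2, 3]
440 [7, 120, 123, 122, 120, 2, 3, 3, 2, 2, 2, 138, 138, 137, 2, 3]
460 [133, 134, 133, 133, 133, 132, 2, 3, 3, 3, 4, 138, 138, 137, 2, 2]
480 [219, 220, 222, 222, 222, 224, 222, 3, 2, 2, 95, 137, 138, 138, 2, 3]
500 [228, 228, 227, 227, 227, 228, 227, 226, 224, 3, 132, 138, 137, 136, 2, 2]
520 [228, 228, 227, 228, 227, 227, 228, 227, 225, 220, 3, 134, 137, 137, 3, 3]
540 [177, 176, 175, 173, 173, 172, 171, 224, 227, 225, 3, 4, 3, 2, 3, 3]
560 [187, 181, 181, 180, 181, 181, 185, 193, 226, 227, 217, 3, 3, 3, 3, 3]
580 [194, 191, 191, 181, 178, 179, 182, 186, 186, 227, 223, 3, 3, 3, 3, 4]
600 [192, 192, 190, 194, 192, 191, 191, 186, 190, 227, 226, 3, 2, 3, 3, 2]
620 [183, 186, 190, 200, 195, 196, 189, 190, 191, 227, 226, 3, 4, 3, 2, 3]
[[ 9.31659223e-01  3.63332985e-01 -4.84110373e-04]
 [ 3.63333296e-01 -9.31658700e-01  9.91606438e-04]
 [-9.07423131e-05 -1.09973270e-03 -9.99999391e-01]]
```

```bash
python3 -m jog '[0,0,0,10,-10,0,-1,0,0,0,22,-22,0,-1,0,0,0,25,-25,0,-1,0,0,0,25,-25,0,-1,0,0,0,25,-25,0,-1]'
python3 -m jog '[0,0,0,25,-25,0,-1,0,0,0,25,-25,0,-1,0,0,0,25,-25,0,-1,0,0,0,25,-25,0,-1,0,0,0,25,-25,0,-1]'
python3 -m jog '[0,0,0,25,-25,0,-1,0,0,0,25,-25,0,-1,0,0,0,25,-25,0,-1,0,0,0,15,-15,0,-1,0,0,0,10,-10,0,-1]'
python3 -m jog '[0,0,-0.06,0,0,0,-1,0,0,-0.11,0,0,0,-1,0,0,-0.12,0,0,0,-1,0,0,-0.12,0,0,0,-1,0,0,-0.12,0,0,0,-1]'
python3 -m jog '[0,0,-0.12,0,0,0,-1,0,0,-0.12,0,0,0,-1,0,0,-0.12,0,0,0,-1,0,0,-0.12,0,0,0,-1,0,0,-0.12,0,0,0,-1]'
python3 -m jog '[0,0,-0.12,0,0,0,-1,0,0,-0.12,0,0,0,-1,0,0,-0.12,0,0,0,-1,0,0,-0.12,0,0,0,-1,0,0,-0.12,0,0,0,-1]'
python3 -m jog '[0,0,-0.12,0,0,0,-1,0,0,-0.12,0,0,0,-1,0,0,-0.12,0,0,0,-1,0,0,-0.12,0,0,0,-1,0,0,-0.12,0,0,0,-1]'
python3 -m jog '[0,0,-0.09,0,0,0,-1,0,0,0,0,0,0,-1,0,0,0,0,0,0,-1,0,0,0,0,0,0,-1,0,0,0,0,0,0,-1]'
cat > w.py <<'E'
from h import *
import sys
s=read_state();p,d=snapshot("wrist");C=cam("wrist",s);np.save("pics/w.npy",d)
M=R.from_quat(s["ee_rot"]).as_matrix()
print("t",s["time_s"],"pos",np.round(s["position"]*1000,1),"yawx",np.degrees(np.arctan2(M[1,0],M[0,0])).round(2),"zax",M[:,2].round(4),"q",s["joint_pos"].round(2),"F",s["contact_force"].round(1),"w",s["grip_width"])
b=p.astype(int);B,G,Rr=b[...,0],b[...,1],b[...,2]
if len(sys.argv)>1: cv2.imwrite("pics/"+sys.argv[1],p)
E
python3 - <<'E'
from w import *
cv2.imwrite("pics/w1.png",p)
P=cloud(d,C,(0,0,640,400))
for n,m in [("red",(Rr>110)&(G<70)&(B<70)),("blue",(B>100)&(Rr<80)&(G<110))]:
    m=m&(P[...,2]>.155)&(P[...,2]<.172)
    v,u=np.nonzero(m)
    if len(u): q=onplane(np.c_[u,v],.165,C);print(n,len(u),rect(q),u.mean(),v.mean(),np.median(P[m][:,2]))
E
```

```text
time_s: 0.52
position: [0.2881, -0.4421, 0.3023]
ee_rot: [0.983, 0.185, -0.0, -0.0]
contact_force: [0.5, 0.3, -1.1]
grip_width: 0.094
time_s: 0.93
position: [0.3591, -0.2801, 0.3026]
ee_rot: [0.983, 0.185, -0.0, -0.0]
contact_force: [0.4, -0.7, 0.7]
grip_width: 0.094
time_s: 1.35
position: [0.4164, -0.1498, 0.3026]
ee_rot: [0.983, 0.186, 0.0, -0.0]
contact_force: [0.4, -1.1, -0.6]
grip_width: 0.0938
time_s: 1.77
position: [0.4156, -0.1523, 0.3025]
ee_rot: [0.899, 0.439, -0.0, -0.0]
contact_force: [0.3, -0.2, 0.7]
grip_width: 0.094
time_s: 2.18
position: [0.4156, -0.1523, 0.3025]
ee_rot: [0.729, 0.684, -0.0, -0.0]
contact_force: [-0.6, -0.8, -0.1]
grip_width: 0.094
time_s: 2.6
position: [0.4156, -0.1523, 0.3025]
ee_rot: [0.494, 0.869, -0.0, -0.0]
contact_force: [0.0, 0.3, -0.1]
grip_width: 0.094
time_s: 3.02
position: [0.4156, -0.1523, 0.3025]
ee_rot: [0.215, 0.977, 0.0, -0.0]
contact_force: [0.3, -0.2, -0.2]
grip_width: 0.0938
time_s: 3.43
position: [0.4157, -0.1523, 0.3026]
ee_rot: [0.175, 0.985, 0.0, -0.0]
contact_force: [0.3, -0.8, 0.3]
grip_width: 0.0942
t 3.4333 pos [ 415.7 -152.3  302.6] yawx 159.82 zax [-1.e-04  1.e-04 -1.e+00] q [ 0.75  0.11 -0.5   2.03  0.06  1.02  1.44] F [ 0.3 -0.8  0.3] w 0.09417057263429002
red 678 (array([ 492.9, -130.4]), array([192.8,  19.3]), 14.9) 316.4439528023599 222.41002949852506 0.1637983595439119
blue 454 (array([ 399.1, -237.9]), array([12.6, 24.8]), 80.7) 185.38546255506608 244.0726872246696 0.16387289141160238
```

View pics/w1.png

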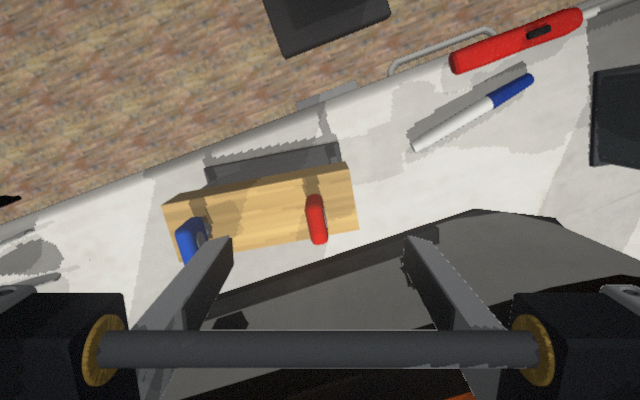

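The wrist view shows the red key at (317,219) between the open fingers and the blue key at (188,240). I'll take the red key's outline alone.

```bash
python3 - <<'E'
from h import *
s=read_state();C=cam("wrist",s);p=cv2.imread("pics/w1.png").astype(int);d=np.load("pics/w.npy")
B,G,Rr=p[...,0],p[...,1],p[...,2];P=cloud(d,C,(0,0,640,400))
for n,m0,r in [("red",(Rr>90)&(G<70)&(B<70),(290,180,345,255)),("blue",(B>90)&(Rr<90)&(G<120),(165,205,225,270))]:
    m=np.zeros(m0.shape,bool);m[r[1]:r[3],r[0]:r[2]]=m0[r[1]:r[3],r[0]:r[2]]
    v,u=np.nonzero(m);print(n,len(u),rect(onplane(np.c_[u,v],.165,C)),"all")
    for zt in(.158,.161):
        mm=m&(P[...,2]>zt);v,u=np.nonzero(mm);print(zt,len(u),rect(onplane(np.c_[u,v],.165,C)),rect(P[mm]))
E
```

```text
red 798 (array([ 411.1, -151. ]), array([11.8, 34.1]), 79.2) all
0.158 669 (array([ 413.4, -151.5]), array([11.1, 29.3]), 80.9) (array([ 385.1, -143.6]), array([13.3, 89.4]), 74.1)
0.161 628 (array([ 414. , -151.7]), array([10.9, 28.1]), 80.9) (array([ 385.1, -143.7]), array([13.3, 89.4]), 74.1)
blue 504 (array([ 400.4, -236.6]), array([20.5, 26.1]), 65.0) all
0.158 496 (array([ 396.8, -239.8]), array([19.4, 23. ]), 26.9) (array([ 369.7, -189.8]), array([ 19.3, 138.6]), 28.2)
0.161 475 (array([ 396.8, -239.8]), array([19.4, 23. ]), 26.9) (array([ 369.8, -189.8]), array([ 19.3, 138.6]), 28.2)
```

```bash
python3 -m jog '[0,0,-0.1,1,0,0,-1,0,0,-0.097,0,0,0,-1,0,0,0,0,0,15,-1,0,0,0,0,0,15,-1,0,0,0,0,0,12,-1]'
python3 -m jog '[0,0,0,0,0,12,-1,0,0,0,0,0,10,-1,0,0,0,0,0,6,-1,0,0,0,0,0,3.5,-1,0,0,0,0,0,0,-1]'
python3 w.py w2.png
```

```text
time_s: 3.9
position: [0.4146, -0.152, 0.2598]
ee_rot: [0.077, 0.997, 0.0, -0.0]
contact_force: [0.2, 0.4, -1.0]
grip_width: 0.0938
time_s: 4.32
position: [0.4147, -0.1519, 0.2287]
ee_rot: [0.076, 0.997, 0.0, -0.0]
contact_force: [-0.6, -0.2, 0.3]
grip_width: 0.094
t 4.3167 pos [ 414.7 -151.9  228.7] yawx 171.24 zax [-7.e-04  4.e-04 -1.e+00] q [ 0.73  0.22 -0.5   2.11  0.14  0.85  1.57] F [-0.6 -0.2  0.3] w 0.0939739586330818
```

View pics/w2.png

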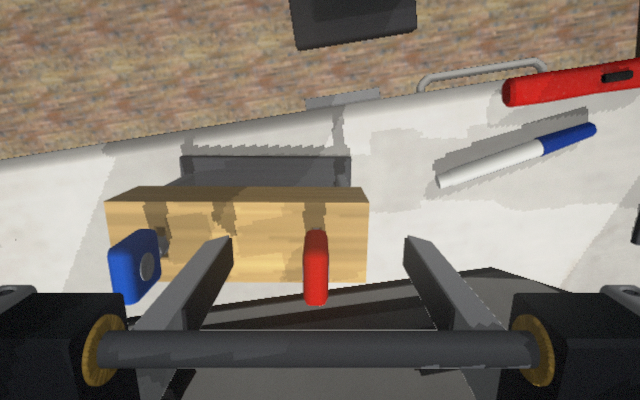

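The key is centred at u≈316 between the fingers, parallel to the pads. I'll close on it, check the force, then lift.

```bash
python3 -m jog '[0,0,0,0,0,0,1,0,0,0,0,0,0,1,0,0,0,0,0,0,1,0,0,0,0,0,0,1,0,0,0,0,0,0,1]' 50
python3 -m jog '[0,0,0,0,0,0,1,0,0,0,0,0,0,1,0,0,0,0,0,0,1,0,0,0,0,0,0,1,0,0,0,0,0,0,1]'
python3 -m jog '[0,0,0,0,0,0,1,0,0,0,0,0,0,1,0,0,0,0,0,0,1,0,0,0,0,0,0,1,0,0,0,0,0,0,1]'
python3 w.py
```

```text
time_s: 4.78
position: [0.4149, -0.1521, 0.2293]
ee_rot: [0.076, 0.997, -0.0, 0.0]
contact_force: [-0.2, 0.7, -0.2]
grip_width: 0.0645
time_s: 5.2
position: [0.4148, -0.152, 0.2291]
ee_rot: [0.076, 0.997, 0.0, -0.0]
contact_force: [0.4, -1.1, 0.6]
grip_width: 0.0309
time_s: 5.62
position: [0.4148, -0.1524, 0.2292]
ee_rot: [0.076, 0.997, -0.0, -0.0]
contact_force: [-0.3, -4.6, -0.1]
grip_width: 0.0116
t 5.6167 pos [ 414.8 -152.4  229.2] yawx 171.23 zax [-0.e+00 -5.e-04 -1.e+00] q [ 0.74  0.22 -0.5   2.11  0.14  0.85  1.57] F [-0.3 -4.6 -0.1] w 0.011596903571100154
```

```bash
python3 -m jog '[0,0,0,0,0,-4,1,0,0,0,0,0,-8,1,0,0,0,0,0,-12,1,0,0,0,0,0,-15,1,0,0,0,0,0,-15,1]'
python3 -m jog '[0,0,0,0,0,-22,1,0,0,0,0,0,-25,1,0,0,0,0,0,-25,1,0,0,0,0,0,-25,1,0,0,0,0,0,-19,1]'
python3 w.py
python3 - <<'E'
from h import *
p=cv2.imread("pics/top0.png").astype(int);C=cam("top");B,G,Rr=p[...,0],p[...,1],p[...,2]
m=(Rr>130)&(G<110)&(B<110);m[:, :240]=0;m[:,280:]=0;m[:190]=0;m[228:]=0
v,u=np.nonzero(m);q=onplane(np.c_[u,v],.138,C)[:,:2]*1000
ok=np.ones(len(q),bool)
for i in range(10):
    A=np.c_[2*q[ok],np.ones(ok.sum())];x=np.linalg.lstsq(A,(q[ok]**2).sum(1),rcond=None)[0];r=np.sqrt(x[2]+x[0]**2+x[1]**2);e=abs(np.hypot(*(q-x[:2]).T)-r);ok=e<3
print("ring",x[:2],r,ok.sum(),len(q))
E
```

```text
time_s: 6.08
position: [0.4147, -0.1517, 0.2836]
ee_rot: [0.076, 0.997, 0.0, -0.0]
contact_force: [-0.2, 0.1, -0.9]
grip_width: 0.012
time_s: 6.5
position: [0.4149, -0.1516, 0.4011]
ee_rot: [0.076, 0.997, -0.0, 0.001]
contact_force: [0.1, -0.0, -0.4]
grip_width: 0.0116
t 6.5 pos [ 414.9 -151.6  401.1] yawx 171.27 zax [ 1.2e-03 -2.0e-04 -1.0e+00] q [ 0.79  0.01 -0.51  1.9   0.    1.24  1.7 ] F [ 0.1 -0.  -0.4] w 0.011633317972244157
ring [467.85355994 189.15202342] 19.04319830392065 60 66
```

```bash
python3 -m jog '[0,0,0,0,10,0,1,0,0,0,0,20,0,1,0,0,0,0,28,0,1,0,0,0,0,32,0,1,0,0,0,0,32,0,1]'
python3 -m jog '[0,0,0,0,32,0,1,0,0,0,0,32,0,1,0,0,0,0,32,0,1,0,0,0,0,32,0,1,0,0,0,0,32,0,1]'
python3 -m jog '[0,0,0.02,0,28,0,1,0,0,0.02,0,20,0,1,0,0,0,0,10,0,1,0,0,0,0,3,0,1,0,0,0,0,0,0,1]'
python3 -m jog '[0,0,0,0,0,0,1,0,0,0,0,0,0,1,0,0,0,0,0,0,1,0,0,0,0,0,0,1,0,0,0,0,0,0,1]'
python3 w.py w3.png
```

```text
time_s: 6.97
position: [0.4329, -0.0293, 0.3981]
ee_rot: [0.076, 0.997, 0.0, -0.001]
contact_force: [0.5, 0.6, -1.0]
grip_width: 0.0115
time_s: 7.38
position: [0.457, 0.1291, 0.3983]
ee_rot: [0.076, 0.997, 0.0, -0.001]
contact_force: [1.1, 0.0, -0.3]
grip_width: 0.0116
time_s: 7.8
position: [0.4673, 0.1878, 0.3983]
ee_rot: [0.095, 0.995, 0.0, -0.001]
contact_force: [-1.0, -0.8, 0.0]
grip_width: 0.0116
time_s: 8.22
position: [0.468, 0.1864, 0.3992]
ee_rot: [0.097, 0.995, -0.0, 0.0]
contact_force: [-0.4, 0.3, -0.3]
grip_width: 0.0119
t 8.2167 pos [468.  186.4 399.2] yawx 168.91 zax [ 2.e-04 -1.e-04 -1.e+00] q [ 0.32  0.19 -0.86  1.76  0.15  1.26  0.8 ] F [-0.4  0.3 -0.3] w 0.011883210523742645
```

View pics/w3.png

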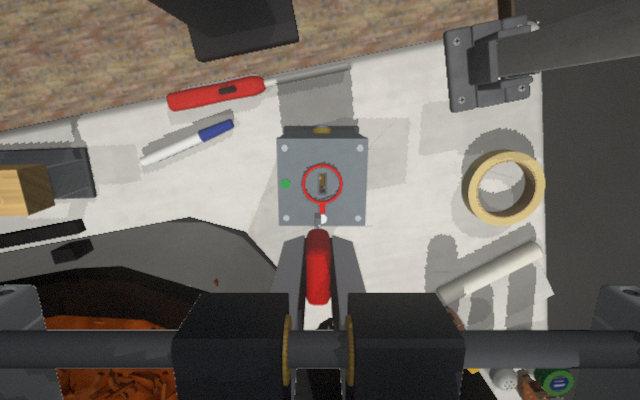

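The picture shows the box top centred at about (322,182), with the slot at (322,183), the white mark at (322,219) and the green mark at (285,183). The key's bit shows at (318,222). I'll measure the hole and the bit.

```bash
python3 - <<'E'
from h import *
s=read_state();C=cam("wrist",s);p0=cv2.imread("pics/w3.png");p=p0.astype(int);d=np.load("pics/w.npy")
B,G,Rr=p[...,0],p[...,1],p[...,2]
def roi(m,r):
    o=np.zeros(m.shape,bool);o[r[1]:r[3],r[0]:r[2]]=m[r[1]:r[3],r[0]:r[2]];return o
# ring
v,u=np.nonzero(roi((Rr>150)&(G<90)&(B<90),(295,155,350,206)));q=onplane(np.c_[u,v],.1365,C)[:,:2]*1000
ok=np.ones(len(q),bool)
for i in range(10):
    A=np.c_[2*q[ok],np.ones(ok.sum())];x=np.linalg.lstsq(A,(q[ok]**2).sum(1),rcond=None)[0];r=np.sqrt(x[2]+x[0]**2+x[1]**2);ok=abs(np.hypot(*(q-x[:2]).T)-r)<2
print("ring",x[:2],r,len(q),ok.sum())
# box top
m=roi((abs(B-G)<25)&(abs(Rr-G)<30)&(G>90)&(G<175),(265,132,380,228));P=cloud(d,C,(0,0,640,400));m&=(abs(P[...,2]-.135)<.006)
v,u=np.nonzero(m);print("box",rect(onplane(np.c_[u,v],.135,C)),np.median(P[m][:,2]),rect(P[m]))
# slot: brownish/dark in ring
m=roi((G<120)&(Rr<150),(312,168,334,200));v,u=np.nonzero(m);print("slot",u.mean(),v.mean(),rect(onplane(np.c_[u,v],.135,C)))
g=roi((G>130)&(Rr<90)&(B<110),(270,170,300,195));v,u=np.nonzero(g);w=onplane([[u.mean(),v.mean()]],.135,C)[0]*1000;print("green",w, np.degrees(np.arctan2(*(w[:2]-x[:2])[::-1])))
# key
tip=lambda z:proj((np.array(s["position"])+R.from_quat(s["ee_rot"]).as_matrix()@[0,0,z]),C)
print("axis px at tip,64,80",tip(.142),tip(.078),tip(.062))
cv2.imwrite("pics/w3c.png",cv2.resize(p0[130:310,265:375],None,fx=3.3,fy=3.3,interpolation=2))
E
```

```text
ring [468.47849041 191.34922427] 19.038897935529015 317 311
box (array([467.6, 191.2]), array([89.9, 89.4]), 78.9) 0.1344791364350143 (array([468.1, 191.1]), array([90.1, 89.8]), 78.8)
slot 322.64044943820227 186.50187265917603 (array([468.5, 192.2]), array([21.4, 31.9]), 78.9)
green [460.91709454 155.1093568  135.        ] -101.78559726228777
axis px at tip,64,80 [[316.55691639 223.70375161]] [[316.1486359  265.68137979]] [[315.9969713  281.27487601]]
```

View pics/w3c.png

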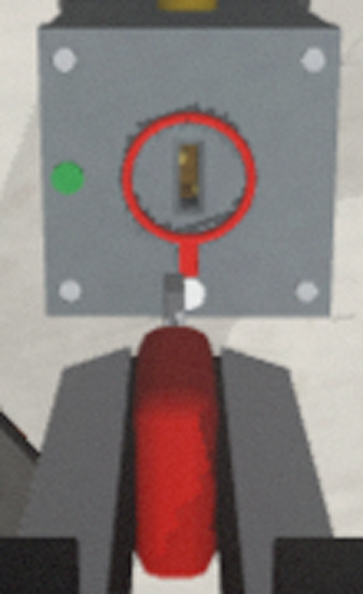

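```bash
python3 -m jog '[0,0,0,0,3,12,1,0,0,0,0,1,20,1,0,0,0,0,0,25,1,0,0,0,0,0,20,1,0,0,0,0,0,12,1]'
python3 -m jog '[0,0,0,0,0,8,1,0,0,0,0,0,3,1,0,0,0,0,0,0,1,0,0,0,0,0,0,1,0,0,0,0,0,0,1]'
python3 w.py w4.png; python3 - <<'E'
from h import *
p=cv2.imread("pics/w4.png");cv2.imwrite("pics/w4c.png",cv2.resize(p[150:310,250:390],None,fx=3.7,fy=3.7,interpolation=2))
s=read_state();C=cam("wrist",s);M=R.from_quat(s["ee_rot"]).as_matrix()
f=lambda x,z:proj(s["position"]+M@[x,0,z],C).round(1)
print("tip corner",f(.009,.136),f(0,.144),"hole nominal at end", f(.0098,s["position"][2]-.135))
E
```

```text
time_s: 8.68
position: [0.468, 0.1906, 0.3074]
ee_rot: [0.096, 0.995, -0.0, -0.001]
contact_force: [0.2, 0.6, -0.7]
grip_width: 0.0117
time_s: 9.1
position: [0.469, 0.1909, 0.3]
ee_rot: [0.096, 0.995, 0.0, 0.001]
contact_force: [-0.2, -0.5, -0.5]
grip_width: 0.0118
t 9.1 pos [469.  190.9 300. ] yawx 168.95 zax [ 1.2e-03  3.0e-04 -1.0e+00] q [ 0.26  0.3  -0.83  1.89  0.25  1.06  0.7 ] F [-0.2 -0.5 -0.5] w 0.011762981403518806
tip corner [[316.5 213.6]] [[316.6 222.7]] hole nominal at end [[316.6 200.7]]
```

View pics/w4c.png

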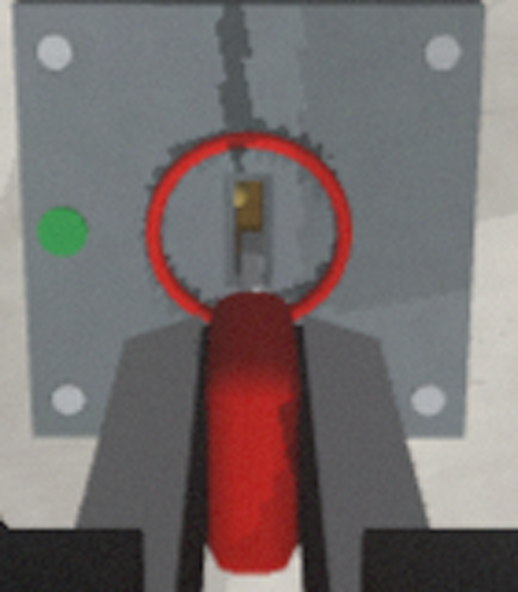

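The slot is centred at u≈317.0 and the key's bit at u≈318.4, so I'll correct by about -0.9 mm in tool y and go down gently.

```bash
python3 -m jog '[0,0,0,0,-0.9,0,1,0,0,0,0,0,5,1,0,0,0,0,0,6,1,0,0,0,0,0,5,1,0,0,0,0,0,3,1]'
python3 -m jog '[0,0,0,0,0,3,1,0,0,0,0,0,2,1,0,0,0,0,0,1,1,0,0,0,0,0,0,1,0,0,0,0,0,0,1]'; python3 w.py
```

```text
time_s: 9.57
position: [0.4683, 0.1898, 0.2792]
ee_rot: [0.096, 0.995, -0.0, -0.0]
contact_force: [0.2, -1.0, -0.5]
grip_width: 0.0115
time_s: 9.98
position: [0.4683, 0.1899, 0.274]
ee_rot: [0.096, 0.995, -0.0, -0.0]
contact_force: [-3.6, 0.6, -2.6]
grip_width: 0.0115
t 9.9833 pos [468.3 189.9 274. ] yawx 168.96 zax [-6.e-04  0.e+00 -1.e+00] q [ 0.24  0.33 -0.82  1.92  0.28  1.01  0.68] F [-3.6  0.6 -2.6] w 0.011495654603902984
```

The tip is about 5 mm in with small side forces. I'll ease tool x slightly and push on with small wiggles.

```bash
python3 -m jog '[0,0,0,0.4,0,0,1,0,0,0.03,0,0,1.5,1,0,0,-0.06,0,0,1.5,1,0,0,0.06,0,0,1.5,1,0,0,-0.03,0,0,1,1]'
python3 -m jog '[0,0,0.03,0,0,1.5,1,0,0,-0.06,0,0,1,1,0,0,0.06,0,0,1,1,0,0,-0.06,0,0,1,1,0,0,0.03,0,0,1,1]'
python3 w.py
```

```text
time_s: 10.45
position: [0.4683, 0.1902, 0.2691]
ee_rot: [0.098, 0.995, 0.0, 0.0]
contact_force: [-4.3, -1.0, 14.5]
grip_width: 0.0116
time_s: 10.87
position: [0.4682, 0.1904, 0.2636]
ee_rot: [0.094, 0.996, 0.0, 0.0]
contact_force: [-3.8, 1.1, 4.6]
grip_width: 0.0116
t 10.8667 pos [468.2 190.4 263.6] yawx 169.18 zax [ 6.e-04  5.e-04 -1.e+00] q [ 0.23  0.35 -0.81  1.93  0.3   0.99  0.67] F [-3.8  1.1  4.6] w 0.01160931019718898
```

```bash
python3 -m jog '[0,0,0,0.6,0,1,1,0,0,0.02,0,0,3,1,0,0,-0.04,0,0,3,1,0,0,0.04,0,0,3,1,0,0,-0.02,0,0,2,1]'
python3 -m jog '[0,0,0.02,0,0,2,1,0,0,-0.04,0,0,2,1,0,0,0.04,0,0,1.5,1,0,0,-0.02,0,0,1,1,0,0,0,0,0,0,1]'
python3 w.py
```

```text
time_s: 11.33
position: [0.4677, 0.1901, 0.251]
ee_rot: [0.097, 0.995, 0.0, 0.0]
contact_force: [-0.5, 0.3, -0.7]
grip_width: 0.0116
time_s: 11.75
position: [0.4676, 0.1901, 0.2445]
ee_rot: [0.095, 0.995, 0.0, 0.0]
contact_force: [0.1, 0.4, -1.0]
grip_width: 0.0114
t 11.75 pos [467.6 190.1 244.5] yawx 169.11 zax [ 1.e-04  0.e+00 -1.e+00] q [ 0.22  0.37 -0.8   1.95  0.32  0.96  0.65] F [ 0.1  0.4 -1. ] w 0.011433497167022612
```

Free and almost home. I'll press down until the seat pushes back.

```bash
python3 -m jog '[0,0,0,0,0,1,1,0,0,0,0,0,1,1,0,0,0,0,0,0.5,1,0,0,0,0,0,0,1,0,0,0,0,0,0,1]'; python3 -m jog '[0,0,0,0,0,0.5,1,0,0,0,0,0,0.5,1,0,0,0,0,0,0,1,0,0,0,0,0,0,1,0,0,0,0,0,0,1]'
python3 w.py
```

```text
time_s: 12.22
position: [0.4678, 0.1902, 0.2428]
ee_rot: [0.096, 0.995, -0.0, 0.0]
contact_force: [-2.5, 0.2, 13.2]
grip_width: 0.0115
time_s: 12.63
position: [0.4679, 0.1903, 0.2424]
ee_rot: [0.096, 0.995, -0.0, 0.001]
contact_force: [-6.5, -2.3, 27.1]
grip_width: 0.0116
t 12.6333 pos [467.9 190.3 242.4] yawx 168.96 zax [ 1.4e-03 -5.0e-04 -1.0e+00] q [ 0.22  0.38 -0.8   1.95  0.33  0.95  0.64] F [-6.5 -2.3 27.1] w 0.011577601703041325
```

The seat pushes back at TCP z≈0.2428, as predicted (0.2432). I'll relax slightly, then turn clockwise in stages.

```bash
python3 -m jog '[0,0,0,0,0,-0.3,1,0,0,0.08,0,0,0,1,0,0,0.1,0,0,0,1,0,0,0.1,0,0,0,1,0,0,0.1,0,0,0,1]' 60; python3 w.py
```

```text
time_s: 13.1
position: [0.4677, 0.1902, 0.2425]
ee_rot: [0.285, 0.959, -0.0, 0.0]
contact_force: [-6.6, -2.6, 21.9]
grip_width: 0.0116
t 13.1 pos [467.7 190.2 242.5] yawx 146.91 zax [ 8.e-04 -5.e-04 -1.e+00] q [ 0.15  0.35 -0.72  1.95  0.29  0.94  0.29] F [-6.6 -2.6 21.9] w 0.011553560869835593
```

```bash
python3 -m jog '[0,0,0.1,0.3,-0.3,0,1,0,0,0.1,0,0,0,1,0,0,0.1,0,0,0,1,0,0,0.1,0,0,0,1,0,0,0.1,0,0,0,1]'; python3 w.py;python3 -m jog '[0,0,0.1,0,0,0,1,0,0,0.1,0,0,0,1,0,0,0.1,0,0,0,1,0,0,0.1,0,0,0,1,0,0,0.1,0,0,0,1]'; python3 w.py
```

```text
time_s: 13.57
position: [0.4673, 0.1902, 0.2425]
ee_rot: [0.513, 0.858, 0.0, 0.0]
contact_force: [-6.0, -2.0, 22.6]
grip_width: 0.0118
t 13.5667 pos [467.3 190.2 242.5] yawx 118.27 zax [ 1.e-03 -2.e-04 -1.e+00] q [ 0.07  0.33 -0.62  1.95  0.24  0.93 -0.17] F [-6.  -2.  22.6] w 0.011816267627921265
time_s: 14.03
position: [0.4672, 0.1903, 0.2425]
ee_rot: [0.709, 0.705, 0.0, 0.0]
contact_force: [-7.5, -0.6, 22.6]
grip_width: 0.0119
t 14.0333 pos [467.2 190.3 242.5] yawx 89.63 zax [ 6.e-04 -1.e-04 -1.e+00] q [-0.    0.32 -0.52  1.96  0.2   0.92 -0.63] F [-7.5 -0.6 22.6] w 0.011850320147847399
```

```bash
python3 -m jog '[0,0,0.1,0,0.4,0,1,0,0,0.1,0,0,0,1,0,0,0.07,0,0,0,1,0,0,0.04,0,0,0,1,0,0,0,0,0,0,1]'; python3 w.py w5.png; python3 - <<'E'
from h import *
s=read_state();print(s["torque"],s["contact_force"])
p=cv2.imread("pics/w5.png");t,_=snapshot("top");cv2.imwrite("pics/w5c.png",np.hstack([cv2.resize(p[150:310,250:390],(490,560),interpolation=2),cv2.resize(t[180:240,230:260],(280,560),interpolation=2)]))
E
```

```text
time_s: 14.5
position: [0.4673, 0.1904, 0.2425]
ee_rot: [0.809, 0.588, 0.0, 0.0]
contact_force: [-8.8, -0.3, 22.6]
grip_width: 0.0114
t 14.5 pos [467.3 190.4 242.5] yawx 71.99 zax [ 1.e-04 -1.e-04 -1.e+00] q [-0.05  0.31 -0.46  1.96  0.17  0.92 -0.92] F [-8.8 -0.3 22.6] w 0.011423692708580601
[-0.2560181   2.6645744   0.09415475] [-8.88436855 -1.57529133 23.15300528]
```

View pics/w5c.png

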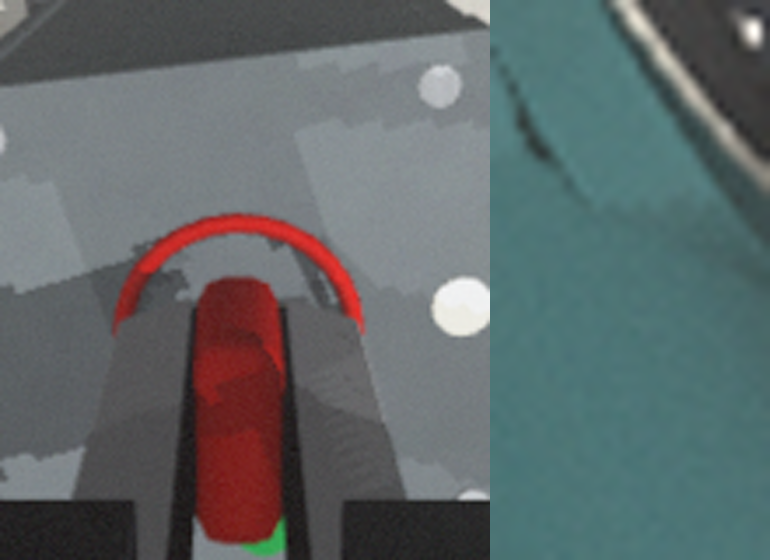

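The ring has turned with the key, and the green mark shows below the head; the pointer is hidden behind it. I'll add a small margin for the play and check from the side camera.

```bash
python3 -m jog '[0,0,0.03,0,0,0,1,0,0,0,0,0,0,1,0,0,0,0,0,0,1,0,0,0,0,0,0,1,0,0,0,0,0,0,1]'; python3 w.py; python3 - <<'E'
from h import *
s=read_state();print(s["torque"],s["contact_force"])
t,_=snapshot("side");C=cam("side");c=np.array([.468,.1903,.137])
f=lambda a,r:(c+[r*np.cos(np.radians(a-11.1)),r*np.sin(np.radians(a-11.1)),0])
print("white,green,hole,pointer-end px",proj([f(0,.037),f(-90,.037),c,f(-90,.03)],C).round(1))
u,v=proj(c,C)[0].astype(int);cv2.imwrite("pics/s6.png",cv2.resize(t[v-40:v+25,u-40:u+40],None,fx=9,fy=9,interpolation=2));print(u,v)
E
```

```text
time_s: 15.02
position: [0.4678, 0.1904, 0.2426]
ee_rot: [0.817, 0.577, 0.001, 0.0]
contact_force: [-5.2, -0.8, 20.8]
grip_width: 0.0118
t 15.0167 pos [467.8 190.4 242.6] yawx 70.44 zax [ 1.2e-03  3.0e-04 -1.0e+00] q [-0.06  0.31 -0.46  1.96  0.17  0.91 -0.94] F [-5.2 -0.8 20.8] w 0.01178615651671781
[-0.20270659  1.4845872   0.07504673] [-5.79372983  0.08775487 19.54334509]
white,green,hole,pointer-end px [[293.6 172.7]
 [287.7 177.9]
 [283.9 174.4]
 [287.  177.2]]
283 174
```

View pics/s6.png

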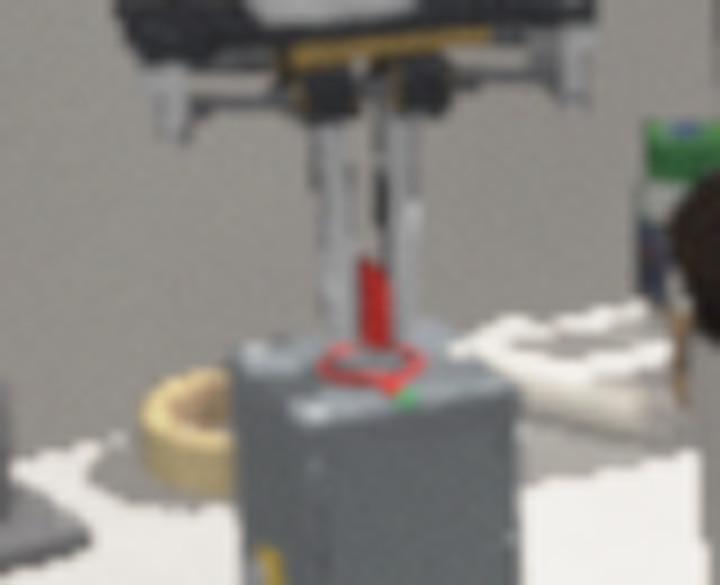

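```bash
python3 - <<'E'
from h import *
C=cam("side")
I=np.mean([snapshot("side")[0].astype(float) for _ in range(4)],0)
u0,v0=265,162;S=8
c=cv2.resize(I[v0:v0+30,u0:u0+40],None,fx=S,fy=S,interpolation=cv2.INTER_CUBIC);B,G,Rr=c[...,0],c[...,1],c[...,2]
toP=lambda m,z:onplane(np.c_[(np.nonzero(m)[1]+.5)/S-.5+u0,(np.nonzero(m)[0]+.5)/S-.5+v0],z,C)[:,:2]*1000
g=toP((G>Rr+35)&(G>B+25),.135)
r=toP((Rr>G+70)&(Rr>B+70),.137)
print("green",g.mean(0),len(g))
k=np.array([468.,190.3])
gd=g.mean(0)-k;print("green ang,r",np.degrees(np.arctan2(gd[1],gd[0])),np.hypot(*gd))
rr=np.hypot(*(r-k).T);a=np.degrees(np.arctan2(*(r-k).T[::-1]))
for lo,hi in((16,22),(22,25),(25,28),(28,32)):
    m=(rr>lo)&(rr<hi)&(abs(a+90)<60);print(lo,hi,m.sum(),a[m].mean().round(1) if m.any() else 0)
print(read_state()["contact_force"],read_state()["time_s"])
E
```

```text
green [464.12564402 157.87949944] 138
green ang,r -96.81471551072767 32.65117901383824
16 22 216 -82.9
22 25 44 -103.5
25 28 19 -106.0
28 32 0 0
[-4.96612481 -0.60702375 20.13258852] 15.3167
```

The pointer reads -104 to -106° against -101° for the green mark, so it is at or just past it. The key is still pressed home with about 20 N, so I'm handing in.

```bash
python3 -c "
from bench import *
print(hand_in());s=read_state();print(s['time_s'],s['contact_force'],s['grip_width'])"
```

```text
the job is handed in; nothing more can be done
None
the job is handed in; nothing more can be done
```

The gas is switched on. The red key came out of the stand, went fully home into the keyhole past the sticky pins with small wiggles, and turned clockwise. I handed the job in at about 15.3 s with the key still gripped and held turned.

**Fully home:** the seat pushed back at tool height z ≈ 0.2428 m, against 0.2432 m predicted. I held about 20 N of downward push at the end.

**Turn:** the key had turned 1.72 rad, which puts the barrel at about 1.62 rad after the 0.1 rad of play.

**Pointer:** in the side picture it points at the green mark. My angle measurement read -104 to -106°, against about -101° for the green mark measured up close. The side view's own reading of the mark was coarser (-97°), so the pointer sits at or a few degrees past the mark.

**Left alone:** I did not touch the blue key, tape roll, lighter or marker, but took no final picture to confirm their positions.

The wrist view could not show the pointer at the end because the key head hid it.

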